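# Shut and start the spoon steriliser

## Robot

A 6-joint arm with a two-finger parallel gripper is mounted at the origin on the work surface. World frame = base frame: x ahead of the robot, y to its left, z up, the work surface at z = 0. Lengths are in m, angles in rad, forces in N, time in s.
With the tool pointing down it reaches from about 0.325 to 0.85 m from the base axis. Payload 15.5 kg.
Tool frame: the origin (TCP) lies at the very end of the fingers, on their centre line; the grasp point (between the pads) lies 19 mm behind it; z points along the fingers, y is the line along which they close (so a half turn about z gives the same grasp; the last joint's range is limited). The gripper opens to 91 mm and grips with 3 to 60 N. Pads are 32 mm wide; open, the fingers measure 118 mm over their backs; the gripper's body (76 mm by 178 mm) begins 60 mm behind the grasp point.
Start: joints at [1.171, 0.494, 1.345, -0, 1.302, -0.096], TCP at [0.188, 0.596, 0.214] pointing down, gripper open.
Joint ranges: [-2.91, 2.91], [-0.82, 2.16], [0.22, 2.67], [-1.22, 4.37], [0.12, 2.79], [-3.08, 3.08]. Speed limits (rad/s): [1.89, 1.89, 2.57, 3.01, 3.01, 3.01].

## Interface

Orientations are given as [roll, pitch, yaw] about the fixed x, y, z axes, in that order (R = Rz(yaw) Ry(pitch) Rx(roll)).
In Python, from rig import manip gives the robot as it stands.
- The arm moves only by the shell command python3 -m handwheel 'ROWS'. ROWS is JSON, a list of rows, each a list of 3 entries, a list of its own where there are three numbers: the shift along the tool's x, y, z normalised to -1 to 1, where 1 is 0.05 m, then the turn, a rotation vector about the tool's x, y, z normalised to -1 to 1, where 1 is 6 degrees, then the closure, from -1 (fully open) to 1 (shut). A call has exactly 8 rows; each row shifts and turns the commanded pose from where the row before left it, along the tool's axes as they then stand; what a row does not reach is not made up. A row lasts 1/10 s, in which the tool goes at most 50 mm and 8.59 degrees, less where a joint would pass 70% of its speed; a pose out of reach is approached as far as the arm can. A call with a number of a shift or a turn outside -1 to 1 is refused whole. A call with a gripper value outside its range is refused whole. The fingers move at their own pace and stop on an object; the grip force is fixed at half the most. Time passes only in rows, so rows that do not move let the fingers close, or fill a call up. It gives the time, the measured TCP pose, the force, the opening and the grip force at its end, in the units of the state.
- manip.get_state(): the state, without advancing time (a new reading comes with each control period).
- manip.read_camera(name): name is "scene" or "top"; returns a dict with "color" (420x560x3 uint8, blue, green, red), "z_map" (420x560 float32, m along the optical axis (not along the pixel's ray), 0 where there is no reading), "fovy" (degrees; the focal length in pixels is half the picture's height over the tangent of half this angle, whatever the lens; pixels are square), "cx", "cy" (the principal point, pixels), "k1" (the pictures are not rectified: a ray, as slopes to the right and down, at radius r is drawn at 1 + k1 r^2 times it, then the intrinsics apply), "R" (3x3) and "t" (3): a world point X has camera coordinates R X + t. Camera axes: x right, y down, z forward; pixel columns grow to the right and rows downward; lengths in m; the calibration is good to about 2 mm. A picture is of the moment at which its call begins.
- manip.close_job(): hands the job in; it is judged then, once.
Trained networks look in a picture, given as the dict that the camera call returned (one of the last four; its "shot" number tells which), for a name from the list of things; names that differ only in an ending like _2 or _b are one class to them, and where a whole thing is asked for, a point or a joint stands for the part that bears it (a point fixed in the world has none). Each returns a list of dicts, best first, with "confidence" (0 to 1); they miss things now and then, are a little off and sometimes report something else, mostly with a low value. They report only what shows in the picture. A call takes as long as a camera call.
- manip.spot_in(picture, thing): "bbox" ([left, top, right, bottom] as shares, 0 to 1, of the picture: columns of its width, rows of its height, round what is visible of it).
- manip.outline_of(picture, thing): "pixels" (420x560 bool, what is visible of it) and "bbox" ([left, top, right, bottom] as shares, 0 to 1, of the picture: columns of its width, rows of its height, round what is visible of it).
- manip.pinpoint(picture, thing): "xy" ([column, row] as shares, 0 to 1, of the picture: columns of its width, rows of its height: a listed point, or the origin of a listed thing).
The state is a dict: "time_s": time; "joint_positions": joint angles; "qd": joint speeds; "joint_efforts": joint torques, N m; "ee_pos": TCP position; "eef_rot": TCP orientation; "wrist_force": force on the tool from outside, world axes, zero at the start; "moment": the same for the moment, N m; "gripper_width": opening from 0.0 (shut) to 1.0 (fully open); "grasp_force": force on a finger pad.
Only numpy, scipy, OpenCV 4.12 (cv2) and the standard library are available. Lean on these libraries where they do the work, as an engineer would, in place of code of your own. Each camera call takes 0.05 s, during which the arm holds its last target. There are 200 camera calls.

## Task

The lid of the spoon steriliser on the soda fountain counter stands open. Close it by pressing down on the lid's free edge until the spring catch clicks and keeps it shut by itself, then turn the inner timer knob (the white bar) clockwise until its red pointer aims at the green dot, leaving the black outer temperature ring as it is set. Leave everything else on the counter where it stands.

Things in the scene. Friction and masses are not known exactly. Their poses are not given: they have to be found in the camera images.
- steriliser: Fixed appliance, 150 mm (x) by 340 mm (y), turned up to 0.35 rad. Origin: on the counter, mid footprint. At y -170 to +30 mm a steel trough, rim 76 mm high, with lid; at y +30 to +170 mm a white deck 50 mm high with two concentric knobs, vertical axis at x 0, y 100 mm. A brass spring roller catch at x 79 to 104, y -87 to -53 mm, 97 mm high holds the shut lid: do not press on it.
- lid_hinge (a point): Middle of the lid's hinge line, fixed on the appliance at x -70, y -70 mm, 84 mm above the counter, axes as the appliance's. The hinge line runs along y on the robot's side; the free edge of the lid is on the side away from the robot (+x).
- lid (a joint): Lid angle (rad): 0 = shut and caught, grows as it opens; starts at 0.53 to 0.84, can be pressed to -0.015. A hinge spring lifts it back to about 0.5 if let go uncaught. Its tongue meets the catch at about 0.09 and snaps through below 0.04; pressed straight down at the black pad this takes about 9 to 13 N in all, nearer the hinge more.
- lid_pad (a point): Middle of the top of the black rubber press pad on the lid, 30 mm (x) by 90 mm (y); 122 mm from the hinge line along the lid and 9 mm above the hinge plane (93 mm above the counter when shut). Swings with the lid: x along the lid away from the hinge, z out of its top. The lid is 145 mm long, 192 mm wide, its bare top 6 mm above the hinge plane.
- timer (a joint): Angle of the inner timer knob (rad): grows as it turns clockwise seen from above; range 0 to 2.4. 0 = red pointer at the small black dot (appliance's -x), 1.2 = red pointer at the green dot. Starts at 0 to 0.4. Stays where it is left; turning takes about 0.04 N m.
- timer_grip (a point): Middle of the inner knob's grip: a white bar 60 mm long (its x), 14 mm wide (its y) and 30 mm high, on the axis of the knobs, 93 mm above the counter (the bar spans 78 to 108 mm). It turns with the knob; the red pointer is at the bar's -x end. Below the bar is a 24 mm thick stem.
- ring (a joint): Angle of the outer temperature ring (rad), clockwise from above; starts between -0.6 and 0.6 and must stay as found. It turns easily if touched.
- ring_mark (a point): Orange mark on the outer ring, 40 mm from the knobs' axis. The ring is black, ribbed, 88 mm across, its top 66 mm above the counter, so 12 mm below the underside of the white bar.
- dish: Pink glass sundae dish, loose, 96 mm across, 115 mm high, beyond the control deck (its +x side). Origin: centre of its foot.
- straws: Chrome straw dispenser with straws, loose, 90 mm across, 178 mm high. Origin: centre of its foot.
- clip: Receipt holder, bent steel clip on a wooden base, loose, 70 by 100 mm, 113 mm high. Origin: centre of its underside.
- changer: Coin changer, four nickel tubes on a plate, loose, 60 by 130 mm, 122 mm high. Origin: centre of its underside.
- spoon: Long-handled steel spoon lying on the counter, loose, 220 mm long. Origin: under its middle.
- shaker: Steel shaker cup, loose, 90 mm across, 160 mm high. Origin: centre of its foot.

How it is judged:
On the way, in this order (a step that is already met when the one before it is completed fails the run):
1. the lid is shut, caught and let go (value of joint lid below 0.03 rad and contact force between the arm and lid below 0.3 N), for 0.3 s.
2. the timer points at the green dot while the lid is shut (value of joint timer between 1.03 and 1.37 rad and value of joint lid below 0.03 rad), for 0.2 s.
At the end, for the whole second after the job is handed in: The lid is held shut by its catch (lid angle under 0.03 rad) with nothing pressing on it, the timer knob rests within 0.17 rad of the green dot (1.03 to 1.37), the outer ring is as it was found (its mark within 6 mm, about 0.15 rad) and the loose things stand where they were (within 30 mm) (all of step 2 and velocity of joint timer below 0.05 rad/s); the robot touches nothing.
It fails at once if the outer temperature ring is turned (its mark moves more than 6 mm) (distance of ring_mark from where it was at the start of the episode above 0.006 m).
It fails at once if a loose thing on the counter is pushed more than 30 mm (distance of any of dish, straws, clip, changer, spoon, shaker from where it was at the start of the episode above 0.03 m).
It fails at once if a standing thing on the counter is knocked over (angle between any of dish, straws, clip, changer, shaker's own z axis and vertical above 0.5 rad).
It also fails if it takes over 58 s, if anything falls off the work surface, if the arm or the gripper's body presses on something with over 40 N, if the wrist force passes 120 N, or if a joint passes its speed limit or range.

## Working session

There is one attempt and no reset: what is moved stays moved. The work goes in short steps, Python scripts to look and compute and a shell command to move; the robot and the scene stay as the last step left them, time stands still between calls to the robot, and variables do not carry over. Pictures are saved under pics/ and viewed, at most 10 in all, crops included, and the job is handed in when it is done.

```bash
mkdir -p pics; ls
cat > h.py <<'E'
import numpy as np, cv2
from rig import manip
from scipy.spatial.transform import Rotation as Ro
def K(p):
    f=p["color"].shape[0]/2/np.tan(np.radians(p["fovy"])/2)
    return np.array([[f,0,p["cx"]],[0,f,p["cy"]],[0,0,1.]]),np.array([p["k1"],0,0,0.])
def ray(p,uv):
    k,d=K(p); s=cv2.undistortPoints(np.array(uv,float).reshape(-1,1,2),k,d).reshape(-1,2)
    return np.c_[s,np.ones(len(s))]
def atz(p,uv,z):   # intersect with height z
    R=np.array(p["R"]);t=np.array(p["t"]); c=-R.T@t; w=ray(p,uv)@R
    return c+w*((z-c[2])/w[:,2])[:,None]
def deproj(p,uv):
    R=np.array(p["R"]);t=np.array(p["t"]);uv=np.array(uv,float).reshape(-1,2)
    z=p["z_map"][uv[:,1].round().astype(int),uv[:,0].round().astype(int)]
    return (ray(p,uv)*z[:,None]-t)@R
def pin(p,n):
    r=manip.pinpoint(p,n)
    return [(np.array(a["xy"])*[560,420],a["confidence"]) for a in r[:2]]
E
python3 - <<'E'
from h import *
for n in("scene","top"):
    p=manip.read_camera(n); cv2.imwrite(f"pics/{n}0.png",p["color"])
    for th,z in(("steriliser",0),("lid_hinge",.084),("lid_pad",None),("timer_grip",.093),("ring_mark",.066),("dish",0),("straws",0),("clip",0),("changer",0),("spoon",0),("shaker",0)):
        for uv,c in pin(p,th)[:1]:
            w=atz(p,[uv],z)[0] if z is not None else deproj(p,[uv])[0]
            print(n,th,uv.round(),round(c,2),w.round(3))
print(manip.get_state())
E
```

```text
pics
scene steriliser [260. 237.] 0.91 [ 0.517 -0.043  0.   ]
scene lid_hinge [224. 223.] 0.6 [ 0.461 -0.129  0.084]
scene lid_pad [255. 211.] 0.82 [ 0.557 -0.114  0.166]
scene timer_grip [269. 190.] 0.7 [0.474 0.055 0.093]
scene ring_mark [281. 207.] 0.62 [0.53  0.039 0.066]
scene dish [313. 237.] 0.83 [0.639 0.051 0.   ]
scene straws [315. 144.] 0.59 [0.359 0.512 0.   ]
scene clip [360. 161.] 0.61 [0.56  0.511 0.   ]
scene changer [132. 357.] 0.83 [ 0.527 -0.517  0.   ]
scene spoon [229. 300.] 0.85 [ 0.595 -0.267  0.   ]
scene shaker [ 77. 321.] 0.73 [ 0.348 -0.542  0.   ]
top steriliser [311. 217.] 0.78 [ 0.505 -0.049  0.   ]
top lid_hinge [311. 216.] 0.75 [ 0.499 -0.047  0.084]
top lid_pad [330. 195.] 0.97 [ 0.553 -0.102  0.163]
top timer_grip [277. 224.] 0.63 [0.478 0.056 0.093]
top ring_mark [284. 175.] 0.69 [0.632 0.033 0.066]
top dish [280. 172.] 0.82 [0.652 0.047 0.   ]
top clip [461. 264.] 0.69 [ 0.343 -0.516  0.   ]
top changer [463. 204.] 0.77 [ 0.532 -0.534  0.   ]
top spoon [381. 185.] 0.56 [ 0.603 -0.276  0.   ]
top shaker [464. 268.] 0.76 [ 0.331 -0.526  0.   ]
{'time_s': 1.2, 'joint_positions': array([ 1.17051092e+00,  4.93586808e-01,  1.34552348e+00, -4.83048483e-06,
        1.30248922e+00, -9.55095996e-02]), 'qd': array([-1.04845968e-03, -2.09157011e-04,  5.13275475e-04, -2.69996264e-04,
       -2.45231813e-03, -7.19643523e-05]), 'joint_efforts': array([-2.04160089e-03, -8.78724718e+01, -3.82241392e+01,  7.07323453e-02,
        4.43712738e-02, -6.87268525e-06]), 'ee_pos': array([0.18755069, 0.59618767, 0.21391521]), 'eef_rot': array([-3.14158539e+00,  3.98274219e-06,  2.83681813e+00]), 'wrist_force': array([-0.07467458, -0.27299358, -0.33165852]), 'moment': array([ 0.01678482,  0.00486614, -0.07326106]), 'grasp_force': 0.0, 'gripper_width': 1.001587478885318}
```

View pics/scene0.png

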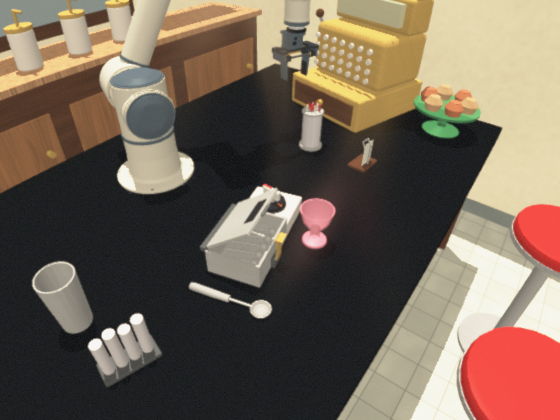

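View pics/top0.png

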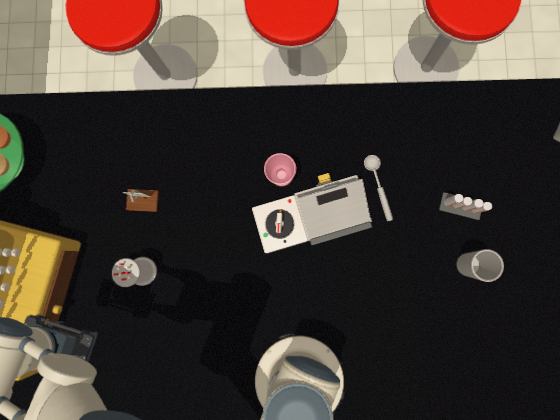

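The scene view shows the lid open at about (245,215), with the dish at (315,225) beside the deck. In the top view the deck is at (278,222), the black pad at (332,196) and the brass catch at (324,179). I need a closer crop for yaw and pointer.

Run:
```python
from h import *
p=manip.read_camera("top"); im=p["color"]
cr=cv2.resize(im[160:260,240:385],None,fx=5.5,fy=5.5,interpolation=cv2.INTER_CUBIC)
cv2.imwrite("pics/crop0.png",cr)
# deck: depth-based points with height 40-60mm near knob
v,u=np.mgrid[160:260,240:385]; uv=np.c_[u.ravel(),v.ravel()]; W=deproj(p,uv)
col=im[160:260,240:385].reshape(-1,3).astype(int)
m=(abs(W[:,2]-.05)<.008)&(col.min(1)>150)
q=uv[m]; mk=np.zeros(im.shape[:2],np.uint8); mk[q[:,1],q[:,0]]=1
mk=cv2.morphologyEx(mk,cv2.MORPH_OPEN,np.ones((3,3)))
ys,xs=np.nonzero(mk); P=atz(p,np.c_[xs,ys],.05)
print(cv2.minAreaRect((P[:,:2]*1000).astype(np.float32)))
print(cv2.boxPoints(cv2.minAreaRect((P[:,:2]*1000).astype(np.float32))))
# knob pieces
s=(W[:,2]>.066)
for nm,mm in(("bar",(W[:,2]>.085)&(abs(W[:,0]-.477)<.045)&(abs(W[:,1]-.055)<.045)),
 ("red",(col[:,2]>140)&(col[:,1]<90)&(col[:,0]<90)),("green",(col[:,1]>110)&(col[:,2]<90)&(col[:,0]<140)),
 ("orange",(col[:,2]>150)&(col[:,1]>80)&(col[:,1]<170)&(col[:,0]<90))):
    for a in [uv[mm]]: print(nm,len(a),a.mean(0) if len(a) else '',W[mm].mean(0).round(3) if len(a) else '', a[:14].tolist() if len(a)<60 else '')
mm=(W[:,2]>.09)&(abs(W[:,0]-.477)<.045)&(abs(W[:,1]-.055)<.045)
Q=atz(p,uv[mm],.108); print(cv2.minAreaRect((Q[:,:2]*1000).astype(np.float32)))
# lid plane from lid points
ml=(W[:,2]>.095)&(W[:,1]<-.01)&(W[:,1]>-.2); L=W[ml]; c=L.mean(0); n=np.linalg.svd(L-c)[2][2]; n*=np.sign(n[2])
print("lid",c,n,"angle",np.arccos(n[2]),"yaw",np.arctan2(-n[1],-n[0]),np.percentile(L[:,2],[1,50,99]))
pad=ml&(col.max(1)<60); print("pad",pad.sum(),W[pad].mean(0),np.median(uv[pad],0))
```

```text
((522.5677490234375, 62.79752731323242), (233.1995391845703, 138.70095825195312), 15.351282119750977)
[[391.76855   98.80546 ]
 [428.48773  -34.946774]
 [653.36694   26.789597]
 [616.64777  160.54182 ]]
bar 99 [278.2020202  222.61616162] [0.481 0.052 0.106] 
red 20 [281.25 210.4 ] [0.521 0.043 0.081] [[267, 174], [268, 176], [291, 180], [289, 199], [289, 200], [290, 200], [289, 201], [290, 201], [289, 202], [281, 210], [280, 212], [278, 224], [278, 225], [278, 226]]
green 9 [265.11111111 234.66666667] [0.448 0.096 0.053] [[265, 233], [264, 234], [265, 234], [266, 234], [264, 235], [265, 235], [266, 235], [265, 236], [266, 236]]
orange 33 [316.72727273 185.15151515] [ 0.595 -0.067  0.077] [[328, 173], [328, 174], [320, 175], [329, 175], [318, 176], [329, 176], [329, 177], [318, 178], [328, 178], [325, 179], [326, 179], [327, 179], [329, 179], [321, 180]]
((481.1948547363281, 51.8060302734375), (14.489434242248535, 57.26456069946289), 85.09495544433594)
lid [ 0.51993757 -0.10729033  0.16256844] [0.92039594 0.38731084 0.05349424] angle 1.517276535674686 yaw -2.7432772209940484 [0.09559411 0.13917521 1.50051987]
pad 273 [ 0.53267395 -0.09822014  0.30009351] [332. 196.]
```

View pics/crop0.png

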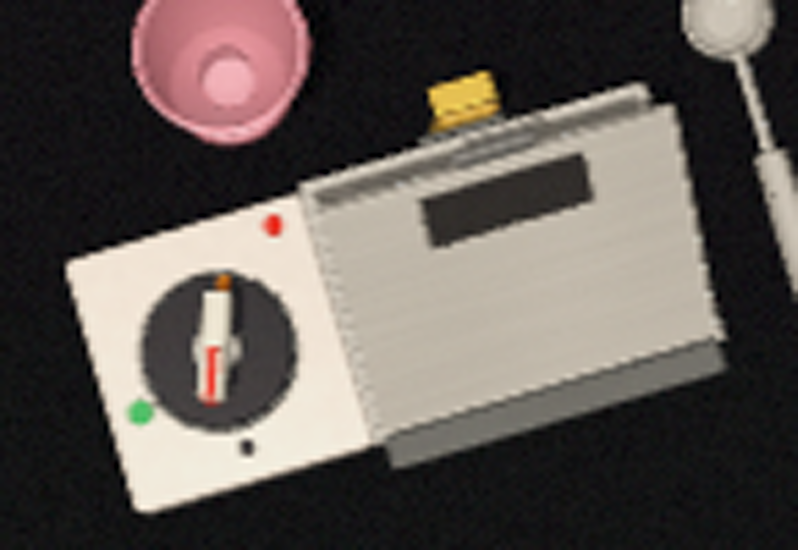

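The crop shows the pointer's red end at (208,400), the black dot at (247,447), the green dot at (140,412) and the orange mark at (223,282). The pad's centre is near (508,200). Next I'll fit the appliance pose from the deck corners and dots, and the lid angle from depth.

Run:
```python
from h import *
p=manip.read_camera("top")
C=np.array([(67,265),(148,515),(300,187),(372,443)])/5.5+[239.6,159.6]
P=atz(p,C,.05)[:,:2]; L=np.array([(.075,.17),(-.075,.17),(.075,.03),(-.075,.03)])
a,b=L-L.mean(0),P-P.mean(0); th=np.arctan2((a[:,0]*b[:,1]-a[:,1]*b[:,0]).sum(),(a*b).sum())
R=np.array([[np.cos(th),-np.sin(th)],[np.sin(th),np.cos(th)]]); o=P.mean(0)-R@L.mean(0)
print("yaw",th,"o",o,"res mm",((L@R.T+o-P)*1000).round(1).tolist(),"knob",o+R@[0,.1])
# lid: depth points along local
v,u=np.mgrid[170:250,290:375]; W=deproj(p,np.c_[u.ravel(),v.ravel()]); l=(W[:,:2]-o)@R
m=(l[:,0]>-.06)&(l[:,0]<.04)&(l[:,1]<.015)&(l[:,1]>-.15)&(W[:,2]>.085)&(W[:,2]<.25)
x=l[m,0];z=W[m,2]
for _ in range(3):
    f=np.polyfit(x,z,1);r=abs(z-np.polyval(f,x));k=r<.006;x,z=x[k],z[k]
t=np.arctan(f[0]); print("lid",t,"height at hinge x",np.polyval(f,-.07),len(x))
px=-.07+.122*np.cos(t)-.009*np.sin(t);print("pad",o+R@[px,-.07],.084+.122*np.sin(t)+.009*np.cos(t))
s=manip.get_state()["ee_pos"]; T=Ro.from_euler("xyz",[np.pi,0,2.837]).as_matrix()
for tt in (t,.3,.1,0,-.015):
    g=np.r_[o+R@[-.07+.118*np.cos(tt)-.009*np.sin(tt),-.07],.084+.118*np.sin(tt)+.009*np.cos(tt)]
    print(tt,g.round(4),"tool delta from now",(T.T@(g-s)).round(4))
g=np.r_[o+R@[0,.1],.083];print("knob delta",g,T.T@(g-s))
```

```text
yaw 0.2833857662891905 o [ 0.50991467 -0.04640105] res mm [[1.2, 1.5], [-1.0, 3.3], [-0.9, 0.0], [0.8, -4.8]] knob [0.48195387 0.04961038]
lid 0.6441998048341605 height at hinge x 0.09137964972521297 1920
pad [ 0.55074781 -0.10741746] 0.16446440014504668
0.6441998048341605 [ 0.5477 -0.1083  0.1621] tool delta from now [-0.5548 -0.5641  0.0519]
0.3 [ 0.568  -0.1024  0.1275] tool delta from now [-0.5724 -0.5524  0.0865]
0.1 [ 0.5741 -0.1006  0.1047] tool delta from now [-0.5777 -0.5488  0.1092]
0 [ 0.5756 -0.1002  0.093 ] tool delta from now [-0.579  -0.548   0.1209]
-0.015 [ 0.5757 -0.1002  0.0912] tool delta from now [-0.5791 -0.5479  0.1227]
knob delta [0.48195387 0.04961038 0.083     ] [-0.44475199 -0.43313646  0.13093414]
```

```bash
python3 -m handwheel '[[[-0.69,-0.7,0],[0,0,0],1],[[-0.69,-0.7,0],[0,0,0],1],[[-0.69,-0.7,0],[0,0,0],1],[[-0.69,-0.7,0],[0,0,0],1],[[-0.69,-0.7,0],[0,0,0],1],[[-0.69,-0.7,0],[0,0,0],1],[[-0.69,-0.7,0],[0,0,0],1],[[-0.69,-0.7,0],[0,0,0],1]]'
python3 -m handwheel '[[[-0.69,-0.7,0],[0,0,0],1],[[-0.69,-0.7,0],[0,0,0],1],[[-0.69,-0.7,0],[0,0,0],1],[[-0.69,-0.7,0],[0,0,0],1],[[-0.69,-0.7,0],[0,0,0],1],[[-0.69,-0.7,0],[0,0,0],1],[[-0.69,-0.7,0],[0,0,0],1],[[-0.69,-0.7,0],[0,0,0],1]]'
```

```text
time_s: 2.1
ee_pos: [0.3674, 0.2445, 0.2142]
eef_rot: [3.141, 0.001, 2.837]
wrist_force: [1.7, 1.0, -0.1]
gripper_width: 0.331
grasp_force: 0.0
time_s: 2.9
ee_pos: [0.5467, -0.1058, 0.2141]
eef_rot: [3.142, 0.0, 2.836]
wrist_force: [1.5, 1.1, 0.9]
gripper_width: 0.0
grasp_force: 0.0
```

```bash
python3 -m handwheel '[[[0,0,0],[0,0,-1],1],[[0,0,0],[0,0,-1],1],[[0,0,0],[0,0,-1],1],[[0,0,0],[0,0,-1],1],[[0,0,0],[0,0,-1],1],[[0,0,0],[0,0,0],1],[[0,0,0],[0,0,0],1],[[0,0,0],[0,0,0],1]]'
cat >> h.py <<'E'
def delta(g):
    s=manip.get_state(); T=Ro.from_euler("xyz",s["eef_rot"]).as_matrix()
    return (T.T@(np.array(g)-s["ee_pos"])/.05).round(3)
E
python3 - <<'E'
from h import *
s=manip.get_state()
print(s["eef_rot"],delta([.5477,-.1083,.19]),delta([.5477,-.1083,.1621]),delta([.568,-.1024,.1275]),delta([.5741,-.1006,.1047]),delta([.5756,-.1002,.093]),delta([.5757,-.1002,.0912]))
E
```

```text
time_s: 3.7
ee_pos: [0.5461, -0.1036, 0.2139]
eef_rot: [-3.142, 0.0, -2.925]
wrist_force: [-0.4, 0.6, 0.0]
gripper_width: 0.004
grasp_force: 0.0
[-3.14157257e+00  1.17645979e-05 -2.92535269e+00] [-0.012 -0.098  0.479] [-0.012 -0.098  1.037] [-0.434 -0.07   1.729] [-0.561 -0.061  2.185] [-0.592 -0.06   2.419] [-0.594 -0.06   2.455]
```

```bash
python3 -m handwheel '[[[0,-0.1,0.4],[0,0,0],1],[[0,0,0.4],[0,0,0],1],[[-0.07,0,0.15],[0,0,0],1],[[-0.07,0,0.15],[0,0,0],1],[[-0.07,0.01,0.15],[0,0,0],1],[[-0.07,0.01,0.15],[0,0,0],1],[[-0.07,0.01,0.15],[0,0,0],1],[[-0.06,0,0.15],[0,0,0],1]]'
python3 -m handwheel '[[[-0.04,0.01,0.13],[0,0,0],1],[[-0.04,0,0.13],[0,0,0],1],[[-0.03,0,0.13],[0,0,0],1],[[-0.03,0,0.13],[0,0,0],1],[[-0.02,0,0.1],[0,0,0],1],[[0,0,0],[0,0,0],1],[[0,0,0],[0,0,0],1],[[0,0,0],[0,0,0],1]]'
```

```text
time_s: 4.5
ee_pos: [0.5675, -0.1026, 0.1286]
eef_rot: [-3.141, 0.001, -2.923]
wrist_force: [1.3, -1.2, 3.0]
gripper_width: 0.006
grasp_force: 1.1
time_s: 5.3
ee_pos: [0.5746, -0.1004, 0.098]
eef_rot: [-3.142, 0.0, -2.923]
wrist_force: [0.4, -1.0, -1.1]
gripper_width: 0.005
grasp_force: 0.0
```

```bash
python3 -m handwheel '[[[0,0,0.04],[0,0,0],1],[[0,0,0.04],[0,0,0],1],[[0,0,0.04],[0,0,0],1],[[0,0,0.04],[0,0,0],1],[[0,0,0],[0,0,0],1],[[0,0,0],[0,0,0],1],[[0,0,0],[0,0,0],1],[[0,0,0],[0,0,0],1]]'
python3 - <<'E'
from h import *
p=manip.read_camera("scene"); cv2.imwrite("pics/s1.png",cv2.resize(p["color"][130:300,170:370],None,fx=3.5,fy=3.5,interpolation=cv2.INTER_CUBIC))
E
```

```text
time_s: 6.1
ee_pos: [0.5748, -0.1004, 0.0912]
eef_rot: [-3.141, 0.001, -2.923]
wrist_force: [-6.1, 1.8, 23.9]
gripper_width: 0.009
grasp_force: 12.0
```

View pics/s1.png

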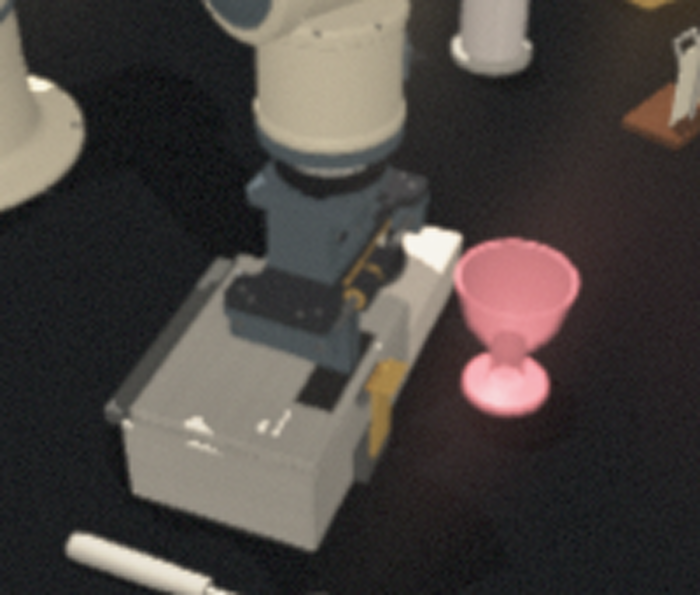

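The crop shows the lid flat on the trough with its tongue under the brass catch at (385,385) and the fingertips on the pad. I'll lift off and check that it stays shut.

```bash
python3 -m handwheel '[[[0,0,-0.3],[0,0,0],1],[[0,0,-0.6],[0,0,0],1],[[0,0,-0.8],[0,0,0],1],[[0,0,-0.5],[0,0,0],0.2],[[0,0,0],[0,0,0],0.2],[[0,0,0],[0,0,0],0.2],[[0,0,0],[0,0,0],0.2],[[0,0,0],[0,0,0],0.2]]'
python3 - <<'E'
from h import *
print(delta([.4815,.051,.2]),manip.get_state()["eef_rot"])
p=manip.read_camera("scene"); cv2.imwrite("pics/s2.png",cv2.resize(p["color"][130:300,170:370],None,fx=3.5,fy=3.5,interpolation=cv2.INTER_CUBIC))
E
```

```text
time_s: 6.95
ee_pos: [0.5739, -0.1002, 0.1987]
eef_rot: [3.141, -0.002, -2.923]
wrist_force: [-0.6, -0.2, 0.4]
gripper_width: 0.39
grasp_force: 0.0
[ 1.148  3.354 -0.02 ] [ 3.14062667e+00 -1.80421644e-03 -2.92285238e+00]
```

View pics/s2.png

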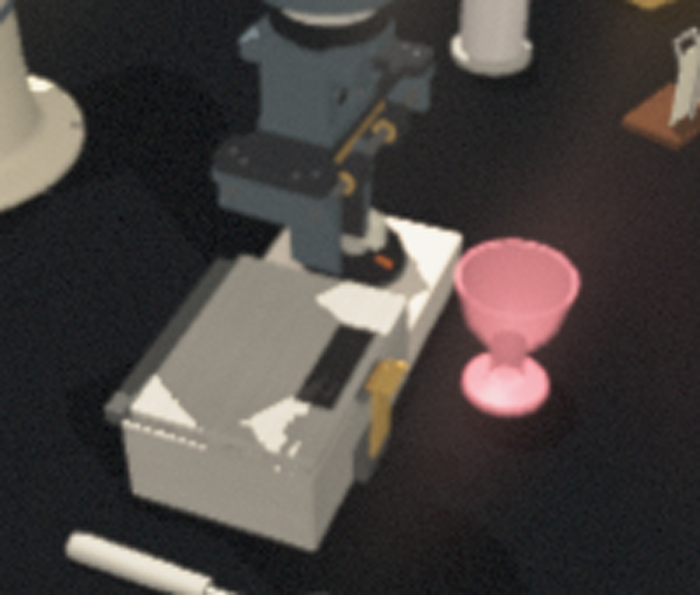

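The lid stays shut under the catch at (385,380) with the arm clear of it. Next I'll go over the knob.

```bash
python3 -m handwheel '[[[0.287,0.838,0],[0,0,0],0.2],[[0.287,0.838,0],[0,0,0],0.2],[[0.287,0.838,0],[0,0,0],0.2],[[0.287,0.838,0],[0,0,0],0.2],[[0,0,0],[0,0,0.97],0.2],[[0,0,0],[0,0,0.97],0.2],[[0,0,0],[0,0,0.97],0.2],[[0,0,0],[0,0,0],0.2]]'
python3 - <<'E'
from h import *
p=manip.read_camera("top"); s=manip.get_state(); print(s["eef_rot"],s["ee_pos"],s["joint_positions"])
print(delta([.4815,.051,.15]),delta([.4815,.051,.083]))
im=p["color"]; cv2.imwrite("pics/t2.png",cv2.resize(im[170:260,230:380],None,fx=5,fy=5,interpolation=cv2.INTER_CUBIC))
p=manip.read_camera("scene"); im=p["color"]; print(pin(p,"timer_grip"))
cv2.imwrite("pics/s3.png",cv2.resize(im[150:270,200:350],None,fx=5,fy=5,interpolation=cv2.INTER_CUBIC))
E
```

```text
time_s: 7.8
ee_pos: [0.4819, 0.0509, 0.1995]
eef_rot: [-3.142, -0.001, 3.054]
wrist_force: [0.2, 0.2, -0.1]
gripper_width: 0.401
grasp_force: 0.0
[-3.14153155e+00 -8.37108946e-04  3.05778587e+00] [0.48188098 0.0507894  0.19951579] [-1.82979118e-02  3.15040862e-01  1.70063479e+00 -6.83466255e-06
  1.12675631e+00 -1.50528454e+00]
[0.007 0.004 0.99 ] [0.006 0.004 2.33 ]
[(array([272.384, 188.496]), 0.75)]
```

View pics/s3.png

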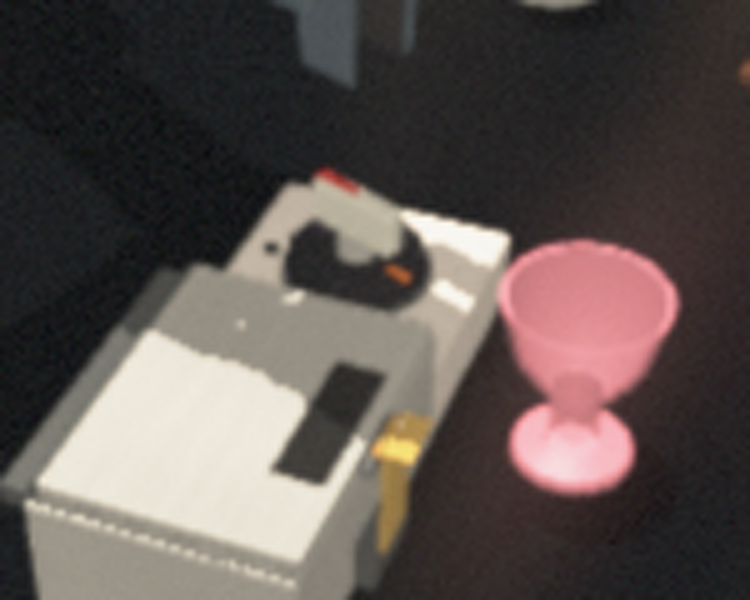

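The view shows the lid shut, the bar at (358,215) with its red tip at (337,180) and the ring mark at (400,272), while the gripper is clear above. Now down and grip.

```bash
python3 -m handwheel '[[[0,0,0.5],[0,0,0],0.2],[[0,0,0.5],[0,0,0],0.2],[[0,0,0.4],[0,0,0],0.2],[[0,0,0.4],[0,0,0],0.2],[[0,0,0.3],[0,0,0],0.2],[[0,0,0.17],[0,0,0],0.2],[[0,0,0],[0,0,0],0.2],[[0,0,0],[0,0,0],0.2]]'
python3 -m handwheel '[[[0,0,0],[0,0,0],0.5],[[0,0,0],[0,0,0],0.6],[[0,0,0],[0,0,0],0.7],[[0,0,0],[0,0,0],0.8],[[0,0,0],[0,0,0],0.9],[[0,0,0],[0,0,0],1],[[0,0,0],[0,0,0],1],[[0,0,0],[0,0,0],1]]'
```

```text
time_s: 8.75
ee_pos: [0.4824, 0.0507, 0.0868]
eef_rot: [3.142, 0.0, 3.056]
wrist_force: [0.1, 0.3, 0.1]
gripper_width: 0.398
grasp_force: 0.0
time_s: 9.55
ee_pos: [0.4823, 0.0496, 0.0869]
eef_rot: [-3.14, 0.001, 3.056]
wrist_force: [-2.0, -14.6, 6.0]
gripper_width: 0.151
grasp_force: 30.0
```

```bash
python3 -m handwheel '[[[0,-0.02,0],[0,0,0.5],1],[[0,-0.01,0],[0,0,0.8],1],[[0,0,0],[0,0,0.8],1],[[0,0,0],[0,0,0.8],1],[[0,0,0],[0,0,0.8],1],[[0,0,0],[0,0,0.8],1],[[0,0,0],[0,0,0.8],1],[[0,0,0],[0,0,0.8],1]]'
python3 -m handwheel '[[[0,0,0],[0,0,0.7],1],[[0,0,0],[0,0,0.7],1],[[0,0,0],[0,0,0.5],1],[[0,0,0],[0,0,0],1],[[0,0,0],[0,0,0],1],[[0,0,0],[0,0,0],1],[[0,0,0],[0,0,0],1],[[0,0,0],[0,0,0],1]]'
```

```text
time_s: 10.35
ee_pos: [0.4828, 0.0502, 0.0869]
eef_rot: [3.139, 0.0, 2.413]
wrist_force: [3.0, 14.0, 1.8]
gripper_width: 0.149
grasp_force: 30.0
time_s: 11.15
ee_pos: [0.4831, 0.0504, 0.0869]
eef_rot: [3.139, 0.0, 2.217]
wrist_force: [2.9, 14.7, 0.6]
gripper_width: 0.152
grasp_force: 30.0
```

```bash
python3 -m handwheel '[[[0,0,0],[0,0,0],0.6],[[0,0,0],[0,0,0],0.4],[[0,0,0],[0,0,0],0.2],[[0,0,0],[0,0,0],0.2],[[0,0,0],[0,0,0],0.2],[[0,0,0],[0,0,0],0.2],[[0,0,-0.2],[0,0,0],0.2],[[0,0,-0.4],[0,0,0],0.2]]'
python3 -m handwheel '[[[0,0,-0.8],[0,0,0],0.2],[[0,0,-0.8],[0,0,0],0.2],[[0,0,-0.8],[0,0,0],0.2],[[0,0.8,0],[0,0,0],0.2],[[0,0.8,0],[0,0,0],0.2],[[0,0.8,0],[0,0,0],0.2],[[0,0.8,0],[0,0,0],0.2],[[0,0,0],[0,0,0],0.2]]'
python3 - <<'E'
from h import *
p=manip.read_camera("top"); im=p["color"]
cv2.imwrite("pics/t3.png",cv2.resize(im[160:260,240:385],None,fx=5.5,fy=5.5,interpolation=cv2.INTER_CUBIC))
v,u=np.mgrid[200:245,255:300]; uv=np.c_[u.ravel(),v.ravel()]; W=deproj(p,uv)
mm=(W[:,2]>.09)&(W[:,2]<.12)&(abs(W[:,0]-.482)<.045)&(abs(W[:,1]-.051)<.045)
Q=atz(p,uv[mm],.108); print(cv2.minAreaRect((Q[:,:2]*1000).astype(np.float32)))
E
```

```text
time_s: 11.95
ee_pos: [0.4812, 0.0492, 0.1164]
eef_rot: [-3.14, -0.001, 2.218]
wrist_force: [-0.4, -1.0, 1.6]
gripper_width: 0.399
grasp_force: 0.0
time_s: 12.75
ee_pos: [0.6124, 0.1483, 0.2366]
eef_rot: [3.14, 0.0, 2.22]
wrist_force: [-1.2, -0.6, -0.2]
gripper_width: 0.403
grasp_force: 0.0
((481.580810546875, 51.65678787231445), (14.94828987121582, 58.948463439941406), 36.63637924194336)
```

View pics/t3.png

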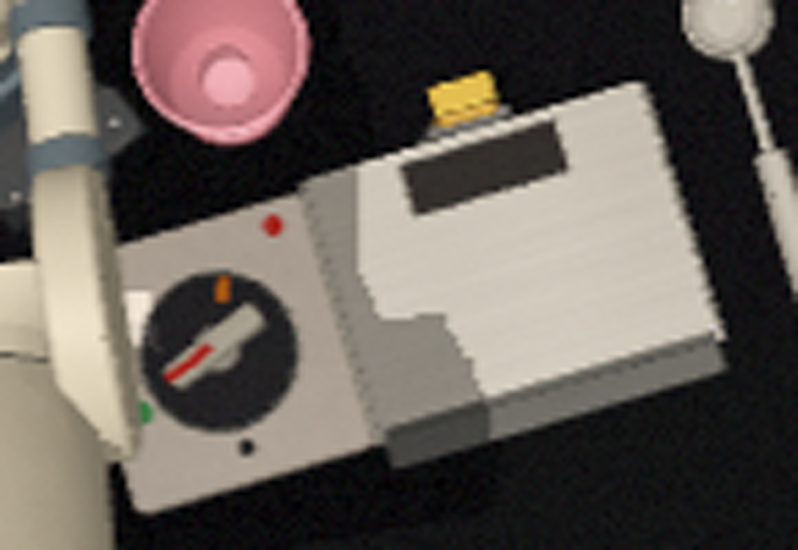

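The crop shows the red pointer from (215,347) to (168,380), aiming at the green dot at (144,412). World directions are 126.6° for the bar and 127.4° for the dot. The ring mark is still at (223,288), the lid is shut and the dish has not moved.

```bash
python3 -c "
from rig import manip
print(manip.close_job())"
```

```text
the job is handed in; nothing more can be done
None
```

I handed the job in at about 13 s. The lid is shut and held by its catch, and the timer pointer is within about 1° of the green dot (about 1.21 rad). The temperature ring and the dish are where I found them, and the arm went near nothing else loose; the hand-in returned no verdict.

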